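# Snap the lid onto the battery tub

### The job

The tub of spare batteries on the desk stands open. Put its blue lid on it and press it down until it snaps fully home under the tub's four tabs, then let go. Leave the smaller orange lid where it lies; it belongs to another tub.

Things in the scene. Friction and masses are not known exactly. Their poses are not given: they have to be found in the camera images.
- tub: Open round white tub with two batteries in it, fixed on a non-slip foot. Origin: centre of its underside, on the desk, z up. Height to the rim 65 mm; outer diameter 84 mm at the foot, 100 mm at the rim; mouth 92 mm. With the lid snapped home (flange lying on the rim) the lid's origin is 41 mm above this origin, on the tub's axis; a lid only laid on the tabs rests about 10 mm too high.
- tub_tabs (a point): Point on the tub's axis, level with the tops of its four blue spring tabs (84 mm above the desk), which stand round the rim, 59 mm from the axis outside; their sloped heads lean in to 48 mm. The lid's flange pushes them outward, then they spring back over it. Pressing the lid past them takes 6 to 10 N straight down on the knob.
- blue_lid: The tub's round blue lid, 60 g, loose, plug down on the desk. Origin: centre of the plug's underside, z up. Plug 24 mm high (diameter 66 mm below, tapering out to 86 mm at 16 mm), then a flange 102 mm across (24 to 28 mm up), then an upright knob, diameter 26 mm, 28 to 68 mm up: grip its upper 25 mm across any diameter (lower, wide-open fingers may catch the tabs) or press on it. Any yaw fits.
- orange_lid: A smaller orange lid of the same form, flange 72 mm across, same heights and knob, origin in the centre of the plug's underside. Loose, plug down on the desk; it does not fit this tub and is to be left alone.
Not all that is in view belongs to the job. Several things have the shape of the blue_lid; the one meant has the colours described above.

How it is judged (in metres and radians):
On the way:
1. the blue lid has been lifted clear of the desk (height (world z) of blue_lid above 0.03 m), for 0.1 s.
At the end, for the whole second after the job is handed in: The blue lid is snapped home on the tub: its origin 36 to 45 mm above the tub's origin and within 10 mm of its axis, level within 0.1 rad, at rest; the orange lid lies within 30 mm of where it was (z of blue_lid in the frame of tub between 0.036 and 0.045 m and horizontal distance between blue_lid and tub below 0.01 m and angle between blue_lid's own z axis and vertical below 0.1 rad and linear speed of blue_lid below 0.02 m/s and distance of orange_lid from where it was at the start of the episode below 0.03 m); the robot touches nothing.
It fails at once if the orange lid was moved 30 mm or more (distance of orange_lid from where it was at the start of the episode above 0.03 m).
It also fails if it takes over 40 s, if anything falls off the work surface, if the arm or the gripper's body presses on something with over 40 N, if the wrist force passes 120 N, or if a joint passes its speed limit or range.

### The arm

A 6-joint arm with a two-finger parallel gripper is mounted at the origin on a cart in front of the work surface, level with it; the furniture and walls round the work are solid. World frame = base frame: x ahead of the robot, y to its left, z up, the work surface at z = 0. Lengths are in m, angles in degrees, forces in N, time in s.
With the tool pointing down it reaches from about 0.4 to 0.825 m from the base axis. Payload 7 kg.
Tool frame: the origin (TCP) lies between the finger pads; the fingertips stand ctrl.nose_length ahead of it and the grasp point (between the pads) lies 2 mm behind it (ctrl.nose_length is the distance from the TCP to the fingertips, in m); z points along the fingers, y is the line along which they close (so a half turn about z gives the same grasp; the last joint's range is limited). The gripper opens to 88 mm and grips with 3 to 60 N. Pads are 19 mm wide; open, the fingers measure 130 mm over their backs; the gripper's body (78 mm by 193 mm) begins 47 mm behind the grasp point.
Start: joints at [-56.03, 20.546, 0.682, 0, -70.136, -16.507], TCP at [0.203, -0.644, 0.214] pointing down, gripper open.
Joint ranges: [-176.03, 176.03], [-82.01, 121.73], [-58.28, 71.71], [-173.87, 95.51], [-174.79, -0.11], [-173.66, 173.66]. Speed limits (degrees/s): [136.94, 136.94, 172.46, 180, 180, 180].

### API

Orientations are given as [roll, pitch, yaw] about the fixed x, y, z axes, in that order (R = Rz(yaw) Ry(pitch) Rx(roll)).
In Python, from plant import ctrl gives the robot as it stands.
- The arm moves only by the tool apply_moves, never from a script. Its argument "commands" is a list of rows, each a list of 3 entries, a list of its own where there are three numbers: the shift along the world's x, y, z in cm, then the turn about the world's z in rad, then the closure, from 0 (fully open) to 1 (shut). In form: [[[x, y, z], turn, jaw], ...]. A call has 1 to 20 rows; each row is the pose to reach, as a shift and turn from the pose commanded when the call began; what a row does not reach only later rows make up. A row lasts 1/12 s, in which the tool goes at most 41.7 mm and 7.16 degrees, less where a joint would pass 70% of its speed; a pose out of reach is approached as far as the arm can. A call with a gripper value outside its range is refused whole. The fingers move at their own pace and stop on an object; the grip force is fixed at half the most. Time passes only in rows, so rows that repeat a pose let the fingers close. It gives the time, the measured TCP pose, the force, the opening and the grip force at its end, in the units of the state.
- ctrl.get_obs(): the state, without advancing time (a new reading comes with each control period).
- ctrl.snapshot(name): name is "scene" or "top" or "wrist"; returns a dict with "img" (384x512x3 uint8, red, green, blue), "fx", "fy", "cx", "cy" (pixels), "T" (4x4, takes a point from camera to world coordinates). Camera axes: x right, y up, looking along -z (the intrinsics and any distortion apply to the point x, -y, -z); pixel columns grow to the right and rows downward; lengths in m; the calibration is good to about 2 mm. A picture is of the moment at which its call begins. There is no depth.
- ctrl.close_job(): hands the job in; it is judged then, once.
Trained networks look in a picture, given as the dict that the camera call returned (one of the last four; its "shot" number tells which), for a name from the list of things; names that differ only in an ending like _2 or _b are one class to them, and where a whole thing is asked for, a point or a joint stands for the part that bears it (a point fixed in the world has none). Each returns a list of dicts, best first, with "score" (0 to 1); they miss things now and then, are a little off and sometimes report something else, mostly with a low value. They report only what shows in the picture. A call takes as long as a camera call. They do not tell look-alikes from the thing itself.
- ctrl.search_frame(picture, target): "at" ([column, row] in pixels, amid what is visible of it).
- ctrl.spot_point(picture, target): "at" ([column, row] in pixels: a listed point, or the origin of a listed thing).
The state is a dict: "clock": time; "joint_pos": joint angles; "qvel": joint speeds; "tau": joint torques, N m; "tool_pos": TCP position; "orientation": TCP orientation; "force": force on the tool from outside, world axes, zero at the start; "moment": the same for the moment, N m; "opening": finger opening in m; "gripper_force": force on a finger pad.
Only numpy, scipy, OpenCV 4.12 (cv2) and the standard library are available. Lean on these libraries where they do the work, as an engineer would, in place of code of your own. Each camera call takes 0.05 s, during which the arm holds its last target. There are 200 camera calls.

## Working session

There is one attempt and no reset: what is moved stays moved. The work goes in short steps, Python scripts to look and compute and a tool call to move; the robot and the scene stay as the last step left them, time stands still between calls to the robot, and variables do not carry over. Pictures are saved under pics/ and viewed, at most 10 in all, crops included, and the job is handed in when it is done.

Besides the shell and the picture viewer there is one more tool, called after "Call:" as name(argument=value, ...), one argument or row to a line, values as JSON. apply_moves: Moves the arm, as the interface text tells. Its arguments: {"type":"object","properties":{"commands":{"type":"array"}},"required":["commands"]}

```bash
mkdir -p pics; cat > h.py <<'E'
import numpy as np, cv2
from plant import ctrl
def ray(s,p):
    d=np.array([(p[0]-s["cx"])/s["fx"],-(p[1]-s["cy"])/s["fy"],-1.0]); T=np.array(s["T"])
    return T[:3,3],T[:3,:3]@d
def atz(s,p,z):
    o,d=ray(s,p); return o+d*(z-o[2])/d[2]
def proj(s,P):
    T=np.array(s["T"]); c=T[:3,:3].T@(np.array(P)-T[:3,3]); return [s["cx"]-s["fx"]*c[0]/c[2], s["cy"]+s["fy"]*c[1]/c[2]]
def tri(a,pa,b,pb):
    A=np.zeros((3,3));B=np.zeros(3)
    for s,p in((a,pa),(b,pb)):
        o,d=ray(s,p);d/=np.linalg.norm(d);M=np.eye(3)-np.outer(d,d);A+=M;B+=M@o
    return np.linalg.solve(A,B)
def save(n,img): cv2.imwrite(f"pics/{n}.png",cv2.cvtColor(img,cv2.COLOR_RGB2BGR))
E
python3 - <<'E'
from h import *
print(ctrl.get_obs()["tool_pos"],ctrl.get_obs()["orientation"],ctrl.nose_length)
S={n:ctrl.snapshot(n) for n in("scene","top")}
print({k:v for k,v in S["top"].items() if k not in("img","T")})
Z={"tub":0,"tub_tabs":.084,"blue_lid":0,"orange_lid":0}
for n,s in S.items():
    save(n+"0",s["img"])
    for t in Z:
        for r in ctrl.spot_point(s,t): print(n,t,np.round(r["at"],1),round(r["score"],2),atz(s,r["at"],Z[t]).round(3))
save("both0",cv2.resize(np.hstack([S["scene"]["img"],S["top"]["img"]]),(800,300)))
E
```

```text
[ 0.20240444 -0.64339348  0.21322086] [ 1.79904374e+02 -6.45764972e-03 -1.62542573e+02] 0.017
{'fx': 350.97022676486733, 'fy': 350.97022676486733, 'cx': 258.1860073927552, 'cy': 190.3717645535975, 'shot': 2}
scene tub [245.8 214.8] 0.95 [0.538 0.134 0.   ]
scene tub_tabs [246.2 186.7] 0.61 [0.55  0.114 0.084]
scene blue_lid [302.3 210.3] 0.93 [0.405 0.011 0.   ]
scene blue_lid [189.2 214. ] 0.78 [0.686 0.224 0.   ]
scene blue_lid [336.9 191.7] 0.76 [ 0.362 -0.191  0.   ]
scene blue_lid [293.5 188.7] 0.65 [ 0.503 -0.13   0.   ]
scene orange_lid [193.3 251.4] 0.96 [0.543 0.378 0.   ]
top tub [247.  184.6] 0.7 [0.543 0.128 0.   ]
top tub_tabs [245.5 184.7] 0.72 [0.535 0.131 0.084]
top blue_lid [290.2 233.1] 0.98 [ 0.403 -0.002  0.   ]
top blue_lid [350.  246.2] 0.9 [ 0.368 -0.18   0.   ]
top blue_lid [214.7 137.1] 0.89 [0.685 0.228 0.   ]
top blue_lid [338.6 198.2] 0.62 [ 0.509 -0.146  0.   ]
top orange_lid [162.5 188.2] 0.79 [0.527 0.377 0.   ]
```

View pics/top0.png

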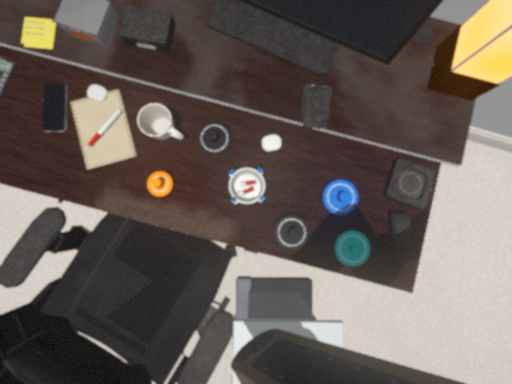

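View pics/scene0.png

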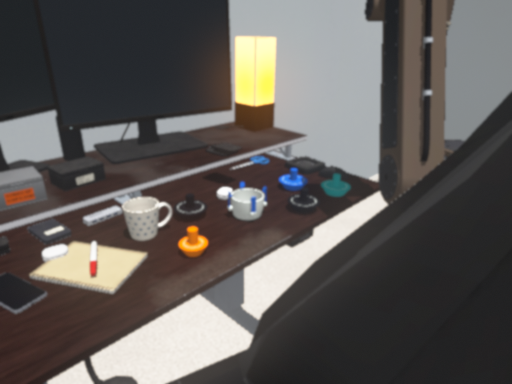

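Candidates in the top view: two black lids at (291,232) and (214,137), a teal lid at (352,248) and a blue lid at (340,197). The orange one at (160,183) has to stay where it is. By colour, the blue lid at (340,197) is the one meant, so I'll check it in a crop.

```bash
python3 - <<'E'
import cv2
i=cv2.imread("pics/top0.png")[150:280,220:400]
cv2.imwrite("pics/crop0.png",cv2.resize(i,None,fx=4,fy=4,interpolation=cv2.INTER_CUBIC))
E
```

```text
(no output)
```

View pics/crop0.png

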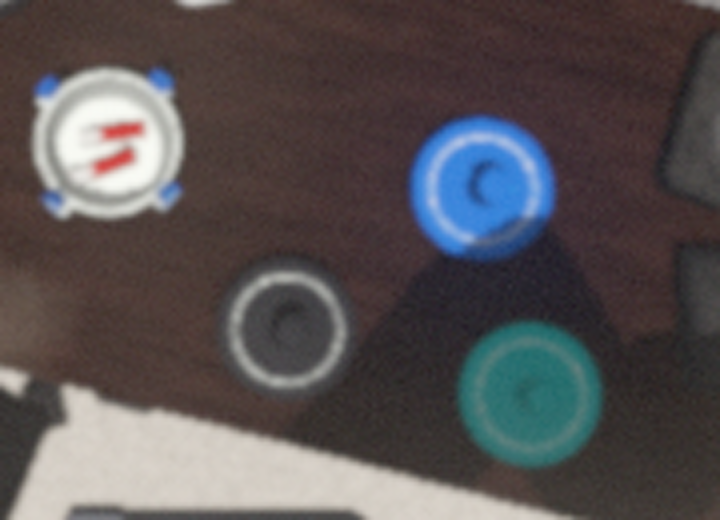

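The crop confirms it: the blue lid is at (340,197) and the tub with its blue tabs is at (247,185). Now moving above the lid.

Call:
apply_moves(
  commands=[
    [[2,3.2,0],0,0],
    [[4,6.4,0],0,0],
    [[6,9.6,0],0,0],
    [[8,12.8,0],0,0],
    [[10,16,0],0,0],
    [[12,19.5,0],0,0],
    [[14,23,0],0,0],
    [[16,26,0],0,0],
    [[18,29.5,0],0,0],
    [[20,33,0],0,0],
    [[22,36.5,0],0,0],
    [[24,40,0],0,0],
    [[26,43.5,0],0,0],
    [[28,47,0],0,0],
    [[30,50,0],0,0],
    [[30,50,0],0,0],
    [[30,50,0],0,0],
    [[30,50,0],0,0],
  ],
)

```text
clock: 2.0
tool_pos: [0.5024, -0.1437, 0.2141]
orientation: [180.0, -0.0, -162.5]
force: [-0.4, 0.2, 0.0]
opening: 0.0875
gripper_force: 0.0
```

```bash
python3 - <<'E'
from h import *
o=ctrl.get_obs();print(o["clock"],o["tool_pos"],o["orientation"],o["force"])
w=ctrl.snapshot("wrist");save("w1",w["img"]);print(np.array(w["T"]).round(3))
t=ctrl.snapshot("top")
for n,s in(("w",w),("t",t)):
  for k,z in(("blue_lid",0),("tub",0),("tub_tabs",.084)):
    for r in ctrl.spot_point(s,k): print(n,k,np.round(r["at"],1),round(r["score"],2),atz(s,r["at"],z).round(4))
# blue colour blob in wrist
h=cv2.cvtColor(w["img"],cv2.COLOR_RGB2HSV);m=cv2.inRange(h,(100,120,50),(122,255,255))
n,l,st,c=cv2.connectedComponentsWithStats(m)
for i in range(1,n):
  if st[i,4]>200: print(st[i],c[i].round(1),atz(w,c[i],.028).round(4))
E
```

```text
2.0 [ 0.50240351 -0.14367136  0.21408984] [ 1.79995813e+02 -1.82366953e-02 -1.62480792e+02] [-0.37182271  0.15740538  0.04025206]
[[-0.302 -0.925 -0.233  0.44 ]
 [ 0.953 -0.293 -0.074 -0.163]
 [ 0.    -0.244  0.97   0.385]
 [ 0.     0.     0.     1.   ]]
w blue_lid [255.6 172.4] 0.83 [ 0.5112 -0.1385  0.    ]
w blue_lid [394.8 123.5] 0.75 [ 0.4076 -0.0022  0.    ]
w blue_lid [262.5  33.3] 0.63 [ 0.3624 -0.1779  0.    ]
t blue_lid [215.4 140. ] 0.91 [0.6758 0.2256 0.    ]
t blue_lid [348.6 245.8] 0.63 [ 0.3686 -0.1754  0.    ]
t tub [244.9 188.5] 0.81 [0.5317 0.1339 0.    ]
t tub_tabs [246.2 184.3] 0.71 [0.5359 0.1292 0.084 ]
[ 208  130   91   90 2632] [252.8 173.4] [ 0.508  -0.1429  0.028 ]
[ 220  144   66   64 3307] [252.8 175.4] [ 0.5102 -0.1422  0.028 ]
```

View pics/w1.png

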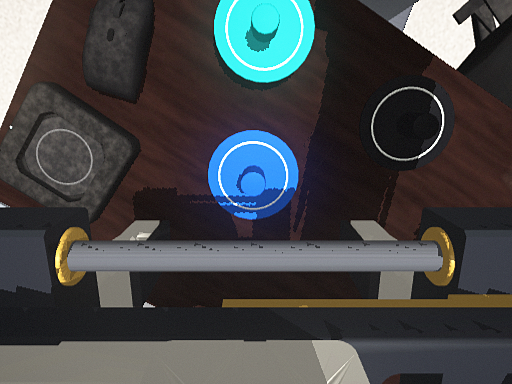

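The wrist view shows the blue lid's flange centred at (253,175), about (0.509,-0.1425) in world. The teal lid is at (265,35), and nothing lies under the fingers. Descending and gripping the knob near its top.

Call:
apply_moves(
  commands=[
    [[0.65,0.1,-3],0,0],
    [[0.65,0.1,-6],0,0],
    [[0.65,0.1,-9],0,0],
    [[0.65,0.1,-11],0,0],
    [[0.65,0.1,-13],0,0],
    [[0.65,0.1,-15.2],0,0],
    [[0.65,0.1,-15.2],0,0],
    [[0.65,0.1,-15.2],0,1],
    [[0.65,0.1,-15.2],0,1],
    [[0.65,0.1,-15.2],0,1],
    [[0.65,0.1,-15.2],0,1],
    [[0.65,0.1,-15.2],0,1],
    [[0.65,0.1,-15.2],0,1],
    [[0.65,0.1,-15.2],0,1],
    [[0.65,0.1,-15.2],0,1],
    [[0.65,0.1,-15.2],0,1],
  ],
)

```text
clock: 3.73
tool_pos: [0.5091, -0.1429, 0.0623]
orientation: [-180.0, 0.0, -162.5]
force: [0.5, -0.1, -0.0]
opening: 0.0328
gripper_force: 0.0
```

Call:
apply_moves(
  commands=[
    [[0,0,0],0,1],
    [[0,0,0],0,1],
    [[0,0,0],0,1],
    [[0,0,0],0,1],
    [[0,0,0],0,1],
    [[0,0,2],0,1],
    [[0,0,5],0,1],
    [[0,0,8],0,1],
    [[0,0,12],0,1],
    [[0,0,12],0,1],
    [[0,0,12],0,1],
  ],
)

```text
clock: 4.65
tool_pos: [0.5106, -0.1428, 0.1847]
orientation: [-179.9, 0.3, -162.5]
force: [-0.5, 0.3, -0.5]
opening: 0.0005
gripper_force: 0.0
```

```bash
python3 - <<'E'
from h import *
w=ctrl.snapshot("wrist");t=ctrl.snapshot("top");save("both2",cv2.resize(np.hstack([w["img"],t["img"]]),(800,300)))
o=ctrl.get_obs();p=o["tool_pos"];print(p,o["force"])
h=cv2.cvtColor(w["img"],cv2.COLOR_RGB2HSV);m=cv2.inRange(h,(100,120,50),(122,255,255))
n,l,st,c=cv2.connectedComponentsWithStats(m)
for i in range(1,n):
  if st[i,4]>200: print(st[i],c[i].round(1))
print("expected flange",proj(w,[p[0],p[1],p[2]-.0623+.028]))
# tub rim from top: fit of bright blob
h=cv2.cvtColor(t["img"],cv2.COLOR_RGB2HSV)
m=cv2.inRange(h,(100,130,60),(125,255,255));n,l,st,c=cv2.connectedComponentsWithStats(m)
for i in range(1,n):
  if st[i,4]>8 and abs(c[i]-[247,186]).max()<35: print("tab",st[i,4],c[i].round(1),atz(t,c[i],.08).round(4))
m=np.zeros_like(m);m[150:220,215:280]=cv2.inRange(h,(0,0,120),(179,70,255))[150:220,215:280]
k=np.argwhere(m)[:,::-1].astype(np.float32);e=cv2.minEnclosingCircle(k);print(e,atz(t,e[0],.065).round(4))
E
```

```text
[ 0.50858983 -0.14274629  0.18174337] [-0.04205147  0.35345768 -0.79619145]
[ 205  123  100   98 2885] [254.6 166.7]
[ 219  138   72   70 3958] [254.5 172.6]
[461 225  40  16 327] [478.4 234. ]
expected flange [np.float64(254.26859652820184), np.float64(205.61591963043773)]
tab 12 [231.3 170.9] [0.5724 0.1709 0.08  ]
((241.74896240234375, 181.00473022460938), 40.948856353759766) [0.5467 0.1421 0.065 ]
```

View pics/both2.png

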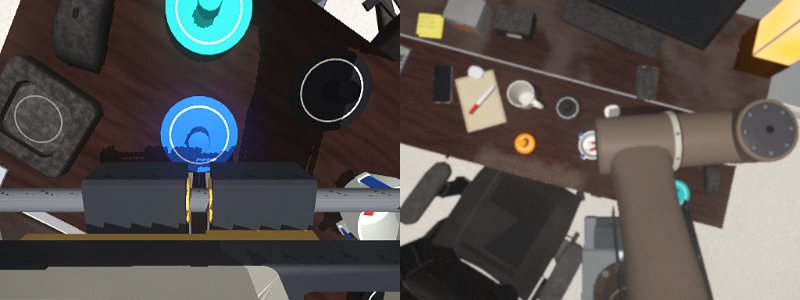

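The gripper closed on nothing: opening 0.5 mm, and the lid is still on the desk near (255,172) in the wrist view. I'll re-measure the lid and check the wrist calibration.

```bash
python3 - <<'E'
from h import *
w=ctrl.snapshot("wrist");o=ctrl.get_obs();p=o["tool_pos"];print(o["clock"],p,o["opening"]);save("w3",w["img"])
print(np.array(w["T"]).round(3),{k:v for k,v in w.items() if k not in("img","T")})
print("tcp px",proj(w,p),"tip px",proj(w,p-[0,0,.017]))
h=cv2.cvtColor(w["img"],cv2.COLOR_RGB2HSV);m=cv2.inRange(h,(98,110,50),(122,255,255))
ys,xs=np.where(m[:222,150:350]);xs+=150;print(xs.min(),xs.max(),ys.min(),ys.max())
c=((xs.min()+xs.max())/2,ys.min()+ (xs.max()-xs.min())/2);print(c)
for z in(0,.028,.05): print(z,atz(w,c,z).round(4), "dia",(xs.max()-xs.min())/w["fx"]*(w["T"][2][3]-z))
for z in(0.,.028,.068): print(z,proj(w,[.509,-.1425,z]))
for r in ctrl.spot_point(w,"blue_lid"): print(np.round(r["at"],1),round(r["score"],2),atz(w,r["at"],0).round(4))
E
```

```text
4.8 [ 0.50827406 -0.14280629  0.18114185] 3.320316855561623e-05
[[-0.301 -0.925 -0.233  0.446]
 [ 0.954 -0.291 -0.074 -0.162]
 [ 0.001 -0.244  0.97   0.352]
 [ 0.     0.     0.     1.   ]] {'fx': 325.75603835735296, 'fy': 325.75603835735296, 'cx': 254.55164842655049, 'cy': 189.78511035102733, 'shot': 7}
tcp px [np.float64(252.9769301698057), np.float64(227.81081093167006)] tip px [np.float64(253.08545411786187), np.float64(217.8352059813887)]
204 312 126 221
(np.float64(258.0), np.float64(180.0))
0 [ 0.5188 -0.1344  0.    ] dia 0.11682921310426564
0.028 [ 0.513  -0.1366  0.028 ] dia 0.10754619254922472
0.05 [ 0.5085 -0.1383  0.05  ] dia 0.10025239068454975
0.0 [np.float64(253.68638749060725), np.float64(169.5331224693789)]
0.028 [np.float64(253.6373767946108), np.float64(174.60782271030632)]
0.068 [np.float64(253.5515422222891), np.float64(183.49536686744707)]
[261.6  21.7] 0.75 [ 0.3653 -0.1795  0.    ]
[257.  170.1] 0.72 [ 0.5085 -0.1388  0.    ]
[485.1 372.7] 0.54 [ 0.6745  0.2249 -0.    ]
```

View pics/w3.png

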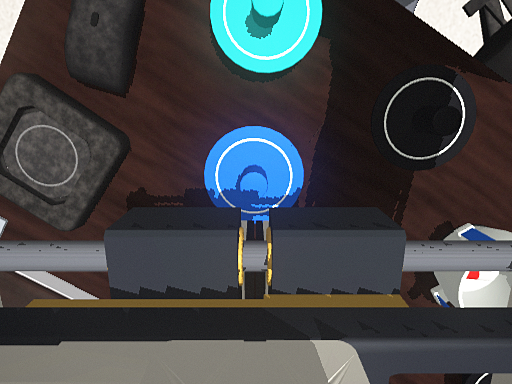

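The lid has not moved, and its centre is still within 2 mm of the TCP axis. I'll grip again slightly deeper and check the grip before lifting.

Call:
apply_moves(
  commands=[
    [[0,0,0],0,0.3],
    [[0,0,0],0,0.3],
    [[0,0,0],0,0.3],
    [[0,0,-1],0,0.3],
    [[0,0,-2],0,0.3],
    [[0,0,-3],0,0.3],
    [[0,0,-4],0,0.3],
    [[0,0,-5],0,0.3],
    [[0,0,-6],0,0.3],
    [[0,0,-7.5],0,0.3],
    [[0,0,-9.5],0,0.3],
    [[0,0,-11.5],0,0.3],
    [[0,0,-12.4],0,0.3],
    [[0,0,-12.4],0,0.3],
  ],
)

```text
clock: 6.02
tool_pos: [0.5073, -0.143, 0.0557]
orientation: [179.9, -0.3, -162.6]
force: [0.6, -0.5, -0.3]
opening: 0.0613
gripper_force: 0.0
```

Call:
apply_moves(
  commands=[
    [[0,0,0],0,1],
    [[0,0,0],0,1],
    [[0,0,0],0,1],
    [[0,0,0],0,1],
    [[0,0,0],0,1],
    [[0,0,0],0,1],
    [[0,0,0],0,1],
    [[0,0,0],0,1],
  ],
)

```text
clock: 6.68
tool_pos: [0.5091, -0.1429, 0.0583]
orientation: [-180.0, 0.0, -162.5]
force: [-0.3, 0.2, -0.0]
opening: 0.0139
gripper_force: 0.0
```

```bash
python3 - <<'E'
from h import *
w=ctrl.snapshot("wrist");t=ctrl.snapshot("scene");o=ctrl.get_obs();p=o["tool_pos"];print(p,o["opening"],o["gripper_force"],o["force"])
print(proj(w,p),proj(t,p),proj(t,[.509,-.1425,.068]))
c=np.array(proj(t,[.509,-.1425,.05])).astype(int)
cr=t["img"][max(0,c[1]-50):c[1]+46,max(c[0]-64,0):c[0]+64]
save("w4",cv2.resize(np.hstack([w["img"],cv2.resize(cr,(512,384))]),(800,300)))
E
```

```text
[ 0.50906426 -0.14285856  0.05821567] 0.005611705608614107 0.0 [-0.19225679 -0.13422682 -0.21105479]
[np.float64(252.94462632700356), np.float64(228.61451368474596)] [np.float64(294.5208754995238), np.float64(172.11364606658285)] [np.float64(294.6644998741108), np.float64(169.56904641887894)]
```

View pics/w4.png

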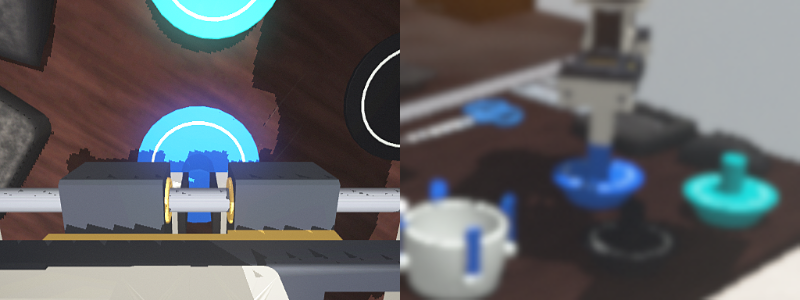

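The knob is between the fingers, and the gap in the picture is still wider than the opening the sensor reports. The fingers lag behind that reading, so I'll keep closing until grip force appears.

Call:
apply_moves(
  commands=[
    [[0,0,0],0,1],
    [[0,0,0],0,1],
    [[0,0,0],0,1],
    [[0,0,0],0,1],
    [[0,0,0],0,1],
    [[0,0,0],0,1],
  ],
)

```text
clock: 7.28
tool_pos: [0.509, -0.1429, 0.0581]
orientation: [-180.0, -0.0, -162.5]
force: [0.8, 0.1, -0.3]
opening: 0.0004
gripper_force: 0.0
```

```bash
python3 - <<'E'
from h import *
w=ctrl.snapshot("wrist");o=ctrl.get_obs();print(o["clock"],o["tool_pos"],o["opening"],o["gripper_force"],o["force"])
save("w5",cv2.resize(w["img"][150:320,130:390],None,fx=2,fy=2))
E
```

```text
7.3333 [ 0.50904751 -0.14286849  0.05815911] 0.0002834306887244991 0.0 [-0.64987241  0.71301549 -0.08671878]
```

View pics/w5.png

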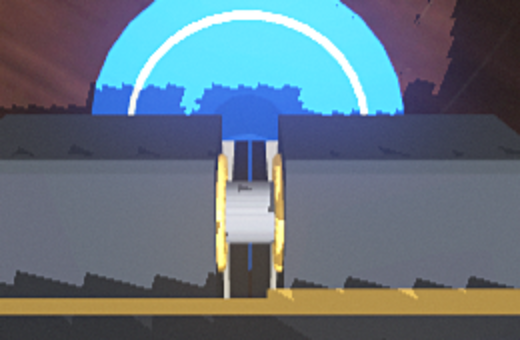

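The evidence points to the fingertips being higher than modelled: the fingers shut while the knob sat right beneath them, and the scene view shows them ending at the knob's top. I'll feel gently downward with closed fingers to find the knob's top.

Call:
apply_moves(
  commands=[
    [[0,0,-0.1],0,1],
    [[0,0,-0.2],0,1],
    [[0,0,-0.3],0,1],
    [[0,0,-0.3],0,1],
  ],
)

```text
clock: 7.67
tool_pos: [0.5091, -0.1429, 0.0559]
orientation: [-180.0, 0.0, -162.5]
force: [-3.6, 2.1, 9.4]
opening: 0.0006
gripper_force: 4.7
```

Call:
apply_moves(
  commands=[
    [[0,0,-0.1],0,1],
    [[0,0,-0.2],0,1],
    [[0,0,-0.3],0,1],
    [[0,0,-0.3],0,1],
  ],
)

```text
clock: 8.0
tool_pos: [0.5094, -0.143, 0.0557]
orientation: [-179.9, 0.1, -162.4]
force: [-13.0, 7.0, 38.0]
opening: 0.0006
gripper_force: 19.4
```

Call:
apply_moves(
  commands=[
    [[0,0,-0.1],0,1],
    [[0,0,-0.2],0,1],
    [[0,0,-0.3],0,1],
    [[0,0,-0.3],0,1],
  ],
)

```text
clock: 8.33
tool_pos: [0.5096, -0.1431, 0.0556]
orientation: [-179.9, 0.1, -162.4]
force: [-24.2, 11.7, 68.6]
opening: 0.0005
gripper_force: 34.2
```

Contact comes at a TCP reading of 0.056, which should be the knob's top at 0.068. The tips are therefore about 29 mm higher than the model says. I'll back off, open, and grip at a reading of about 0.035, checking force on the way.

Call:
apply_moves(
  commands=[
    [[0,0,1],0,0.4],
    [[0,0,2.5],0,0.4],
    [[0,0,2.5],0,0.4],
    [[0,0,2.5],0,0.4],
    [[0,0,2.5],0,0.4],
    [[0,0,2.5],0,0.4],
    [[0,0,2.5],0,0.4],
    [[0,0,2.5],0,0.4],
    [[0,0,2.5],0,0.4],
    [[0,0,2.5],0,0.4],
  ],
)

```text
clock: 9.17
tool_pos: [0.5089, -0.1429, 0.0738]
orientation: [180.0, -0.0, -162.5]
force: [-0.1, 0.7, 0.3]
opening: 0.0521
gripper_force: 0.0
```

```bash
python3 - <<'E'
from h import *
w=ctrl.snapshot("wrist");o=ctrl.get_obs();p=o["tool_pos"];print(o["clock"],p,o["opening"],o["force"])
h=cv2.cvtColor(w["img"],cv2.COLOR_RGB2HSV);m=cv2.inRange(h,(85,110,50),(122,255,255));m[:,:150]=0;m[:,360:]=0
m[:90]=0
ys,xs=np.where(m[:212]);print(xs.min(),xs.max(),ys.min(),ys.max())
for z in(.028,.068): print(proj(w,[.509,-.1425,z]))
r=[proj(w,[.509+.051*np.cos(a),-.1425+.051*np.sin(a),.028]) for a in np.linspace(0,6.28,60)];r=np.array(r);print(r.min(0),r.max(0))
s=ctrl.snapshot("scene");print(np.array(s["T"]).round(3))
c=np.array(proj(s,[.509,-.1425,.06])).astype(int)
cr=s["img"][c[1]-48:c[1]+48,c[0]-64:c[0]+64].copy();print("tip expected in crop",(np.array(proj(s,p-[0,0,.017]))-c+[64,48])*4)
print("reading+12mm",(np.array(proj(s,p+[0,0,.012]))-c+[64,48])*4)
save("s6",cv2.resize(np.hstack([w["img"],cv2.resize(cr,(512,384))]),(800,300)))
E
```

```text
9.2167 [ 0.50896384 -0.14289137  0.0739407 ] 0.05229285533240568 [-1.18261215  0.58430168  0.27310509]
181 336 134 211
[np.float64(253.70117649097307), np.float64(205.2468781319962)]
[np.float64(253.55633559447867), np.float64(225.42519946289536)]
[180.10801712 130.74714697] [327.3268925  272.02848747]
[[-0.859  0.223 -0.461  0.002]
 [-0.511 -0.338  0.79   0.99 ]
 [ 0.021  0.914  0.405  0.527]
 [ 0.     0.     0.     1.   ]]
tip expected in crop [258.1128765 197.8051946]
reading+12mm [260.14887787 167.08693686]
```

View pics/s6.png

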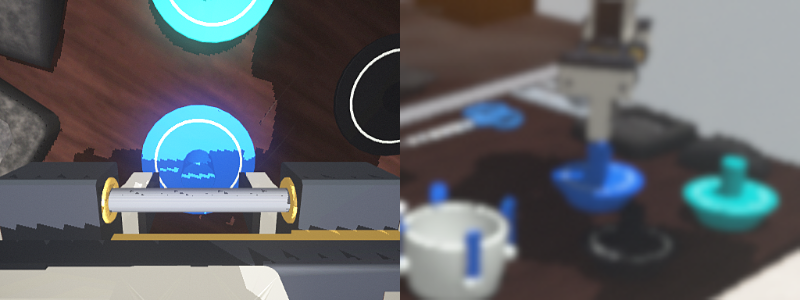

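The scene crop shows the fingers ending level with the knob's top at about (600,143), directly over it. Descending open.

Call:
apply_moves(
  commands=[
    [[0,0,-0.8],0,0.4],
    [[0,0,-1.6],0,0.4],
    [[0,0,-2.1],0,0.4],
    [[0,0,-2.4],0,0.4],
    [[0,0,-2.4],0,0.4],
  ],
)

```text
clock: 9.68
tool_pos: [0.5082, -0.1429, 0.049]
orientation: [180.0, -0.1, -162.5]
force: [-0.3, -0.1, 0.8]
opening: 0.0526
gripper_force: 0.0
```

Call:
apply_moves(
  commands=[
    [[0,0,-0.5],0,0.4],
    [[0,0,-1],0,0.4],
    [[0,0,-1.4],0,0.4],
    [[0,0,-1.4],0,0.4],
  ],
)

```text
clock: 10.02
tool_pos: [0.5084, -0.1429, 0.0352]
orientation: [180.0, -0.1, -162.5]
force: [0.2, -0.7, 0.4]
opening: 0.0527
gripper_force: 0.0
```

Call:
apply_moves(
  commands=[
    [[0,0,0],0,1],
    [[0,0,0],0,1],
    [[0,0,0],0,1],
    [[0,0,0],0,1],
    [[0,0,0],0,1],
    [[0,0,0],0,1],
    [[0,0,0],0,1],
    [[0,0,0],0,1],
  ],
)

```text
clock: 10.68
tool_pos: [0.5092, -0.1429, 0.0363]
orientation: [-180.0, 0.0, -162.5]
force: [-0.7, 0.2, 2.1]
opening: 0.0251
gripper_force: 30.0
```

Gripped at last: 25 mm opening and 30 N. Lifting, then refining the tub's position.

Call:
apply_moves(
  commands=[
    [[0,0,1],0,1],
    [[0,0,3],0,1],
    [[0,0,6],0,1],
    [[0,0,9],0,1],
    [[0,0,12],0,1],
    [[0,0,12],0,1],
    [[0,0,12],0,1],
  ],
)

```text
clock: 11.27
tool_pos: [0.5102, -0.1428, 0.1588]
orientation: [-179.9, 0.3, -162.5]
force: [-0.4, 0.7, -0.6]
opening: 0.0252
gripper_force: 30.0
```

```bash
python3 - <<'E'
from h import *
o=ctrl.get_obs();print(o["clock"],o["tool_pos"],o["opening"],o["gripper_force"],o["force"])
i0=cv2.cvtColor(cv2.imread("pics/top0.png"),cv2.COLOR_BGR2RGB);sc=cv2.cvtColor(cv2.imread("pics/scene0.png"),cv2.COLOR_BGR2RGB)
t=ctrl.snapshot("top")
print("tabs",atz(t,(246.9,185.2),.08).round(4),"rim",atz(t,(247,185.7),.065).round(4))
h=cv2.cvtColor(i0,cv2.COLOR_RGB2HSV);m=cv2.inRange(h,(98,110,60),(125,255,255));n,l,st,c=cv2.connectedComponentsWithStats(m)
P=[]
for i in range(1,n):
  if st[i,4]>4 and abs(c[i]-[247,186]).max()<35: P.append(atz(t,c[i],.08));print(st[i,4],c[i].round(1),P[-1].round(4))
print(np.mean(P,0))
# rim fit: saturation/value threshold
m=np.zeros_like(m);m[155:216,217:278]=cv2.inRange(h,(0,0,120),(179,80,255))[155:216,217:278]
m=cv2.morphologyEx(m,cv2.MORPH_OPEN,np.ones((5,5)))
cs=max(cv2.findContours(m,0,1)[0],key=cv2.contourArea);e=cv2.fitEllipse(cv2.convexHull(cs));print(e,atz(t,e[0],.06).round(4))
s=ctrl.snapshot("scene")
for P in([.537,.131],[.541,.131]):
  print(proj(s,P+[.065]))
h=cv2.cvtColor(sc,cv2.COLOR_RGB2HSV);m=cv2.inRange(h,(98,110,50),(125,255,255));n,l,st,c=cv2.connectedComponentsWithStats(m)
for i in range(1,n):
  if st[i,4]>8: print("scene",st[i],c[i].round(1))
E
```

```text
11.2667 [ 0.51018882 -0.14278937  0.15875672] 0.02522423126547453 29.999743402004242 [-0.42262487  0.66241215 -0.63601826]
tabs [0.5338 0.1273 0.08  ] rim [0.5339 0.1271 0.065 ]
21 [259.8 169.2] [0.5789 0.0927 0.08  ]
19 [231.3 170.8] [0.5726 0.1711 0.08  ]
6 [262.  197.2] [0.5018 0.0852 0.08  ]
[0.55109018 0.11634485 0.08      ]
((246.39474487304688, 185.30038452148438), (38.25356674194336, 39.11896896362305), 90.52887725830078) [0.5355 0.1289 0.06  ]
[np.float64(246.90559826335837), np.float64(195.28546647051675)]
[np.float64(245.77967404134915), np.float64(194.98134541547333)]
scene [250 156  19   8 115] [259.7 159.6]
scene [278 167  29  24 441] [292.5 179.9]
scene [239 181   6   7  35] [241.6 184.1]
scene [262 186   5   8  30] [264.4 189.4]
scene [252 197   4  14  42] [253.1 203.5]
```

The grip holds. The top view puts the tub at about (0.535,0.129). I'll move beside it so the wrist camera sees it clear of the held lid.

Call:
apply_moves(
  commands=[
    [[2,3,0],0,1],
    [[4,6,0],0,1],
    [[6,9,0],0,1],
    [[7.5,12,0],0,1],
    [[9,15,0],0,1],
    [[9,16,0],0,1],
    [[9,16,0],0,1],
    [[9,16,0],0,1],
    [[9,16,0],0,1],
  ],
)

```text
clock: 12.12
tool_pos: [0.5982, 0.0165, 0.1553]
orientation: [-180.0, -0.1, -162.5]
force: [0.8, 0.1, -0.1]
opening: 0.0254
gripper_force: 30.0
```

```bash
python3 - <<'E'
from h import *
w=ctrl.snapshot("wrist");o=ctrl.get_obs();print(o["clock"],o["tool_pos"],o["opening"],o["gripper_force"])
g=atz
for k,z in(("tub",0),("tub_tabs",.084),("blue_lid",.12)):
    for r in ctrl.spot_point(w,k): print(k,np.round(r["at"],1),round(r["score"],2),atz(w,r["at"],z).round(4))
v=w["img"].copy()
for a in np.linspace(0,2*np.pi,40):
    for R,z in((.05,.065),(.046,.065)):
        q=np.array(proj(w,[.535+R*np.cos(a),.129+R*np.sin(a),z])).round().astype(int); cv2.circle(v,tuple(int(x) for x in q),0,(255,0,255),-1)
print(proj(w,[.535,.129,.065]))
save("w7",cv2.resize(v,(800,600)))
h=cv2.cvtColor(w["img"],cv2.COLOR_RGB2HSV);m=cv2.inRange(h,(98,110,50),(125,255,255));n,l,st,c=cv2.connectedComponentsWithStats(m)
for i in range(1,n):
  if st[i,4]>15: print(st[i],c[i].round(1),atz(w,c[i],.08).round(4))
E
```

```text
12.1667 [0.59830198 0.01619449 0.15564765] 0.025059978627194397 29.999767541885376
tub [379.3 149.1] 0.86 [0.536  0.1287 0.    ]
tub_tabs [420.  162.1] 0.59 [0.5358 0.1279 0.084 ]
blue_lid [254.1 210.3] 0.6 [0.5984 0.0172 0.12  ]
[np.float64(410.04561688742103), np.float64(157.8159187564777)]
[358  89  39  22 444] [380.9  98. ] [0.5012 0.0833 0.08  ]
[459 111  40  23 561] [479.1 121. ] [0.4945 0.1589 0.08  ]
[ 242  120   89   61 1030] [297.3 141.8] [0.5494 0.0357 0.08  ]
[201 139  40  18  51] [219.6 146.5] [ 0.5703 -0.0189  0.08  ]
[177 158  23  27  33] [187.7 169.5] [ 0.5945 -0.0374  0.08  ]
[335 181  29  27 336] [352. 195.] [0.5756 0.0902 0.08  ]
[ 170  192  171   49 3779] [253.8 214.2] [0.6137 0.0217 0.08  ]
[430 205  33  22 328] [446.3 214.5] [0.568  0.1676 0.08  ]
[227 271  56  13 614] [254.6 276.3] [0.6654 0.0387 0.08  ]
[224 281  62  18 821] [254.6 291.6] [0.679  0.0429 0.08  ]
```

View pics/w7.png

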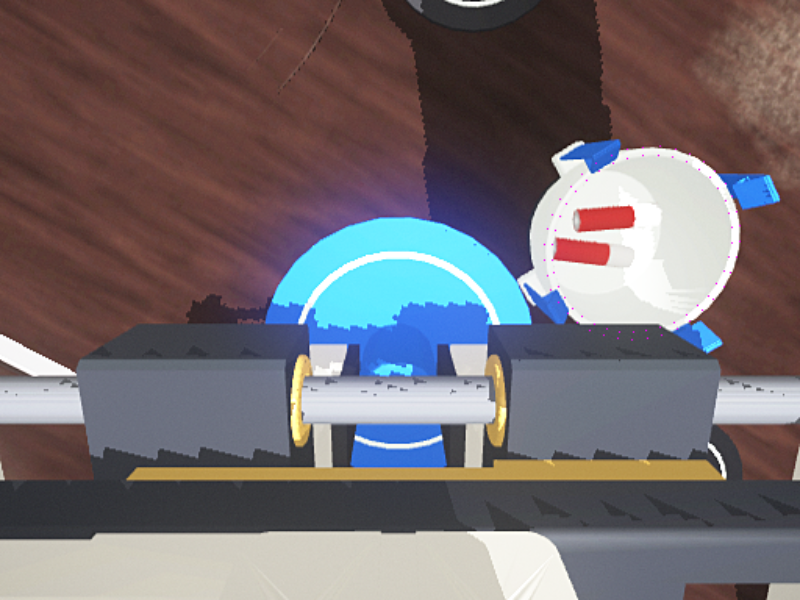

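The overlaid rim matches the tub's rim at (655,240), so the tub is at (0.5355,0.1285). The held lid is centred on the TCP and level. Moving over the tub and part of the way down.

Call:
apply_moves(
  commands=[
    [[-2,3.5,0],0,1],
    [[-4,7,0],0,1],
    [[-5.5,9.5,0],0,1],
    [[-6.3,11.1,0],0,1],
    [[-6.3,11.1,0],0,1],
    [[-6.3,11.1,0],0,1],
    [[-6.3,11.1,-1.5],0,1],
    [[-6.3,11.1,-3],0,1],
    [[-6.3,11.1,-4.5],0,1],
    [[-6.3,11.1,-6],0,1],
    [[-6.3,11.1,-6],0,1],
    [[-6.3,11.1,-6],0,1],
    [[-6.3,11.1,-6],0,1],
  ],
)

```text
clock: 13.4
tool_pos: [0.5368, 0.1277, 0.097]
orientation: [-180.0, 0.0, -162.6]
force: [0.1, 0.4, 0.0]
opening: 0.0254
gripper_force: 30.0
```

Call:
apply_moves(
  commands=[
    [[-0.1,0.1,-0.4],0,1],
    [[-0.1,0.1,-0.8],0,1],
    [[-0.1,0.1,-1.1],0,1],
    [[-0.1,0.1,-1.3],0,1],
    [[-0.1,0.1,-1.3],0,1],
  ],
)

```text
clock: 13.82
tool_pos: [0.5356, 0.1294, 0.0835]
orientation: [-180.0, 0.1, -162.5]
force: [1.1, 0.4, 1.7]
opening: 0.025
gripper_force: 30.0
```

Call:
apply_moves(
  commands=[
    [[0,0,-0.2],0,1],
    [[0,0,-0.4],0,1],
    [[0,0,-0.5],0,1],
    [[0,0,-0.5],0,1],
    [[0,0,-0.5],0,1],
  ],
)

```text
clock: 14.23
tool_pos: [0.5349, 0.1291, 0.0778]
orientation: [-180.0, -0.0, -162.5]
force: [-0.1, 0.1, 0.0]
opening: 0.0252
gripper_force: 30.0
```

Call:
apply_moves(
  commands=[
    [[0,0,-0.1],0,1],
    [[0,0,-0.2],0,1],
    [[0,0,-0.2],0,1],
    [[0,0,-0.2],0,1],
  ],
)

```text
clock: 14.57
tool_pos: [0.5358, 0.1293, 0.0773]
orientation: [-180.0, 0.1, -162.5]
force: [-1.2, -0.3, 8.2]
opening: 0.0249
gripper_force: 30.0
```

The lid stopped at exactly the reading predicted for home (0.0773), and the force is rising. One firmer press, then release partly open.

Call:
apply_moves(
  commands=[
    [[0,0,-0.1],0,1],
    [[0,0,-0.2],0,1],
    [[0,0,-0.2],0,1],
  ],
)

```text
clock: 14.82
tool_pos: [0.5362, 0.1294, 0.077]
orientation: [-180.0, 0.2, -162.5]
force: [-7.3, -1.6, 23.6]
opening: 0.0252
gripper_force: 30.0
```

Call:
apply_moves(
  commands=[
    [[0,0,0.3],0,1],
    [[0,0,0.4],0,0.5],
    [[0,0,0.4],0,0.5],
    [[0,0,0.4],0,0.5],
    [[0,0,0.4],0,0.5],
    [[0,0,0.4],0,0.5],
    [[0,0,0.4],0,0.5],
    [[0,0,2],0,0.5],
    [[0,0,5],0,0.5],
    [[0,0,8],0,0.5],
    [[0,0,12],0,0.5],
    [[-4,-4,12],0,0.5],
    [[-6,-8,12],0,0.5],
    [[-6,-12,12],0,0.5],
    [[-6,-15,12],0,0.5],
    [[-6,-15,12],0,0.5],
    [[-6,-15,12],0,0.5],
  ],
)

```text
clock: 16.23
tool_pos: [0.4746, -0.0229, 0.1944]
orientation: [180.0, 0.0, -162.7]
force: [0.7, 1.8, 0.2]
opening: 0.0435
gripper_force: 0.0
```

```bash
python3 - <<'E'
from h import *
s=ctrl.snapshot("scene");w=ctrl.snapshot("wrist");o=ctrl.get_obs();print(o["clock"],o["tool_pos"],o["force"])
print("flange ctr home/high",proj(s,[.5355,.129,.041]),proj(s,[.5355,.129,.051]),"knob top",proj(s,[.5355,.129,.109]),proj(s,[.5355,.129,.119]))
h=cv2.cvtColor(s["img"],cv2.COLOR_RGB2HSV);m=cv2.inRange(h,(98,110,50),(125,255,255));n,l,st,c=cv2.connectedComponentsWithStats(m)
for i in range(1,n):
  if st[i,4]>30: print(st[i],c[i].round(1))
for n,i in(("s",s),("w",w)):
  for r in ctrl.spot_point(i,"blue_lid"): print(n,np.round(r["at"],1),round(r["score"],2),atz(i,r["at"],.041).round(4))
c=(246,190);save("s8",np.hstack([cv2.resize(s["img"][c[1]-45:c[1]+45,c[0]-40:c[0]+40],(400,450),interpolation=cv2.INTER_CUBIC),cv2.resize(w["img"],(400,450))]))
E
```

```text
16.3333 [ 0.47523023 -0.02084981  0.19417334] [ 0.47065564  0.34097174 -0.53143239]
flange ctr home/high [np.float64(247.59736978241847), np.float64(202.371122077917)] [np.float64(247.6327581366216), np.float64(199.38528506792608)] knob top [np.float64(247.84316501307939), np.float64(181.63253411266882)] [np.float64(247.8803564484672), np.float64(178.49456494918883)]
[250 156  19   8 117] [259.7 159.6]
[230 180  37  31 544] [248.7 192.9]
s [335.  190.5] 0.81 [ 0.3429 -0.1052  0.041 ]
s [188.1 219. ] 0.71 [0.6162 0.3082 0.041 ]
s [304.5 206.9] 0.7 [0.3773 0.0625 0.041 ]
w [138.2  21.4] 0.6 [ 0.3715 -0.1636  0.041 ]
w [289.2 116.5] 0.58 [ 0.4103 -0.0057  0.041 ]
```

I've used all ten picture views, so I checked the last snapshot by numbers only. The knob's top edge is at row 180: home predicts about 180, and 10 mm too high would give about 177. The press also bottomed out at the home height with 24 N. Handing in.

```bash
python3 -c "
from plant import ctrl
print(ctrl.close_job())"
```

```text
the job is handed in; nothing more can be done
None
```

The blue lid is on the tub and, by the press height and the last camera check, snapped home under its tabs; the gripper has let go, the orange lid was not touched, and the job was handed in at about 16 s (no verdict was returned).

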